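Shut the upper drawer and point out the eraser in the lower one

TASK

Your colleague cannot find the eraser: it lies in the lower drawer of the little stationery chest, hidden beneath the upper drawer, which was left pulled out over it. Push the upper drawer fully shut, leaving the lower one open as it is, and then show them the eraser: point down at it with the fingertips directly over it, two or three centimetres clear of it, and hold there for two seconds or more, still pointing when you finish. Touch and lift nothing in the drawers and disturb nothing else on the desk.

Things in the scene. Friction and masses are not known exactly. Their poses are not given: they have to be found in the camera images.
- chest: Red-brown wooden stationery chest with two drawers, one above the other, 150 x 182 x 124 mm (x, y, z), standing on the desk and not movable. Origin at the centre of its underside; its own x axis points from the front to the back, so the drawers come out along its -x; y across, z up. The front edge of its top board (z 115 to 124) stands 65 mm before the origin and overhangs the shut drawer fronts by 6 mm.
- chest_drawer1 (a joint): How far the upper drawer is pulled out, m: 0 fully shut, 0.095 fully out. It slides freely with a friction of about 0.3 N and stays where it is left. Its front panel is 152 wide, from z 62 to 106 mm; its floor lies at z 63 to 66 mm. A tin lies in it and rides along.
- upper_knob (a point): Foremost point of the upper drawer's round brass knob (14 mm across, 16 mm proud of the panel, at mid-width, centre 84 mm above the desk). With the drawer shut it stands 75 mm before the chest's origin, 10 mm ahead of the top board's edge. Axes as the chest's.
- chest_drawer0 (a joint): How far the lower drawer is pulled out, m: 0 fully shut, 0.095 fully out; it starts nearly fully out and has to stay so.
- lower_knob (a point): Foremost point of the lower drawer's knob, 14 mm across, centre 31 mm above the desk. Axes as the chest's. The lower drawer's inside is 140 mm wide, its floor 13 mm above the desk; its front panel, 8 mm thick, lies 16 to 24 mm behind this point and rises to z 53 mm; its side walls rise to z 42 mm.
- eraser_mid (a point): Centre of the eraser, a flat block of 21 x 44 x 12 mm (x, y, z), white with a card sleeve, lying flat in the lower drawer left or right of the middle, about 110 mm before the chest's origin, its top 25 mm above the desk. Its z axis points up, its y axis along its length.
- clip_a: Black binder clip in the lower drawer at the other side from the eraser, 32 x 20 mm and 34 high over its wire handles. Origin at the centre of its underside.
- clip_b: A second such binder clip, in the middle of the lower drawer.
- tin: Round brown tin with a flat lid, 63 mm across and 24 high, lying in the upper drawer. Origin at the centre of its underside.
- tape: Tape dispenser, 44 x 132 x 70 mm, at the back right, beside the chest; bystander. Origin at the centre of its underside.
- mug_1: White mug with a handle, 79 x 114 x 89 mm, at the right of the desk; bystander. Origin at the centre of its underside.
- stapler: Stapler, 36 x 148 x 51 mm, between the robot and the chest; bystander. Origin at the centre of its underside.

How it is judged:
On the way, in this order (a step that is already met when the one before it is completed fails the run):
1. the upper drawer is pushed fully shut (value of joint chest_drawer1 below 0.004 m and value of joint chest_drawer0 above 0.075 m), for 0.2 s.
2. pointing at the eraser from just above for 1.8 s, touching nothing (horizontal distance between the grasp point and eraser_mid below 0.022 m and z of the grasp point in the frame of eraser_mid between 0.018 and 0.085 m and contact force between each of the fingers, the arm and anything else below 0.3 N), for 1.8 s.
At the end, for the whole second after the job is handed in: Upper drawer shut within 5 mm, lower one at least 75 mm out, eraser within 12 mm of its start; the robot, touching nothing, still points at it: grasp point within 22 mm of its centre sideways and 18 to 85 mm above it (tips up to about 6 cm clear), after a dwell of 1.8 s (all of step 2 and value of joint chest_drawer1 below 0.005 m and value of joint chest_drawer0 above 0.075 m and distance of eraser_mid from where it was at the start of the episode below 0.012 m).
It fails at once if the eraser, a binder clip or the tin was touched (contact force between any of the fingers, the arm and eraser above 0.2 N or contact force between any of the fingers, the arm and clip_a above 0.2 N or contact force between any of the fingers, the arm and clip_b above 0.2 N or contact force between any of the fingers, the arm and tin above 0.2 N).
It fails at once if a thing in the lower drawer was shifted or lifted (distance of any of eraser_mid, clip_a, clip_b from where it was at the start of the episode above 0.02 m).
It fails at once if the lower drawer was pushed in (value of joint chest_drawer0 below 0.07 m).
It fails at once if a bystander was moved or lifted (distance of any of mug_1, stapler, tape from where it was at the start of the episode above 0.02 m).
It also fails if it takes over 46 s, if anything falls off the work surface, if the arm or the gripper's body presses on something with over 40 N, if the wrist force passes 120 N, or if a joint passes its speed limit or range.

ROBOT

A 6-joint arm with a two-finger parallel gripper is mounted at the origin on the work surface; the furniture and walls round the work are solid. World frame = base frame: x ahead of the robot, y to its left, z up, the work surface at z = 0. Lengths are in m, angles in rad, forces in N, time in s.
With the tool pointing down it reaches from about 0.275 to 0.875 m from the base axis. Payload 12.5 kg.
Tool frame: the origin (TCP) lies midway between the tips of the shut fingers; the grasp point (between the pads) lies 19 mm behind it; z points along the fingers, y is the line along which they close (so a half turn about z gives the same grasp; the last joint's range is limited). The gripper opens to 85 mm and grips with 20 to 120 N. Pads are 22 mm wide; open, the fingers measure 114 mm over their backs; the gripper's body (76 mm by 85 mm) begins 54 mm behind the grasp point. The pads swing forward as they close: fully open they stand 13 mm farther back than shut.
Start: joints at [1.127, 0.351, 1.652, -0, 1.139, -0.085], TCP at [0.193, 0.515, 0.231] pointing down, gripper open.
Joint ranges: [-2.75, 2.75], [-0.79, 2.1], [0.01, 2.65], [-1.57, 4.71], [0.07, 3.14], [-2.87, 2.87]. Speed limits (rad/s): [2.22, 2.22, 2.79, 3.14, 3.14, 3.14].

INTERFACE

Orientations are given as [roll, pitch, yaw] about the fixed x, y, z axes, in that order (R = Rz(yaw) Ry(pitch) Rx(roll)).
In Python, from workcell import ctrl gives the robot as it stands.
- The arm moves only by the shell command python3 -m pendant 'ROWS'. ROWS is JSON, a list that holds one entry, the list of rows, each a list of 5 numbers: the shift along the tool's x, y, z in mm, then the turn about the tool's z in rad, then the opening, from 0 (shut) to 1 (fully open). In form: [[[dx, dy, dz, twist, hand], ...]]. A call has 1 to 20 rows; each row is the pose to reach, as a shift and turn from the pose commanded when the call began, along the tool's axes at that moment; what a row does not reach only later rows make up. A row lasts 1/12 s, in which the tool goes at most 41.7 mm and 7.16 degrees, less where a joint would pass 70% of its speed; a pose out of reach is approached as far as the arm can. A call with a gripper value outside its range is refused whole. The fingers move at their own pace and stop on an object; the grip force is fixed at half the most. Time passes only in rows, so rows that repeat a pose let the fingers close. It gives the time, the measured TCP pose, the force, the opening and the grip force at its end, in the units of the state.
- ctrl.get_state(): the state, without advancing time (a new reading comes with each control period).
- ctrl.read_camera(name): name is "scene" or "side" or "wrist"; returns a dict with "img" (384x512x3 uint8, blue, green, red), "fx", "fy", "cx", "cy" (pixels), "distortion" ([k1, k2, p1, p2, k3] as OpenCV has them; the pictures are not rectified), "origin" and "attitude" of the camera in the world. Camera axes: x right, y down, z forward; pixel columns grow to the right and rows downward; lengths in m; the calibration is good to about 2 mm. A picture is of the moment at which its call begins. There is no depth.
- ctrl.close_job(): hands the job in; it is judged then, once.
The state is a dict: "t": time; "qpos": joint angles; "joint_velocities": joint speeds; "joint_efforts": joint torques, N m; "tcp_pos": TCP position; "tcp_rot": TCP orientation; "contact_force": force on the tool from outside, world axes, zero at the start; "moment": the same for the moment, N m; "grip_width": opening from 0.0 (shut) to 1.0 (fully open); "gripper_force": force on a finger pad.
Only numpy, scipy, OpenCV 4.12 (cv2) and the standard library are available. Lean on these libraries where they do the work, as an engineer would, in place of code of your own. Each camera call takes 0.05 s, during which the arm holds its last target. There are 200 camera calls.

## Working session

There is one attempt and no reset: what is moved stays moved. The work goes in short steps, Python scripts to look and compute and a shell command to move; the robot and the scene stay as the last step left them, time stands still between calls to the robot, and variables do not carry over. Pictures are saved under pics/ and viewed, at most 10 in all, crops included, and the job is handed in when it is done.

```bash
mkdir -p pics; ls
python3 - <<'E'
from workcell import ctrl
import cv2
s=ctrl.get_state();print(s['t'],s['tcp_pos'],s['tcp_rot'],s['grip_width'])
for n in ("scene","side"):
    c=ctrl.read_camera(n);cv2.imwrite(f"pics/{n}0.png",c["img"]);print(n,{k:v for k,v in c.items() if k!="img"})
E
```

```text
pics
0.0 [0.19295242 0.5146798  0.23076071] [-3.14041846e+00 -8.70053865e-05  2.78281810e+00] 1.0042248680276067
scene {'fx': 410.5398640920638, 'fy': 410.5398640920638, 'cx': 253.40153357388533, 'cy': 193.91882386753022, 'distortion': array([0.01371215, 0.        , 0.        , 0.        , 0.        ]), 'origin': array([0.23010289, 0.31877932, 0.7439336 ]), 'attitude': array([-2.43637133,  0.00950017, -2.63796794])}
side {'fx': 413.77218939232995, 'fy': 413.77218939232995, 'cx': 249.58698566555495, 'cy': 188.20168920833183, 'distortion': array([0.05007129, 0.        , 0.        , 0.        , 0.        ]), 'origin': array([0.68615457, 0.39535823, 0.79324666]), 'attitude': array([-2.43245573, -0.01768969,  2.82831692])}
```

View pics/scene0.png

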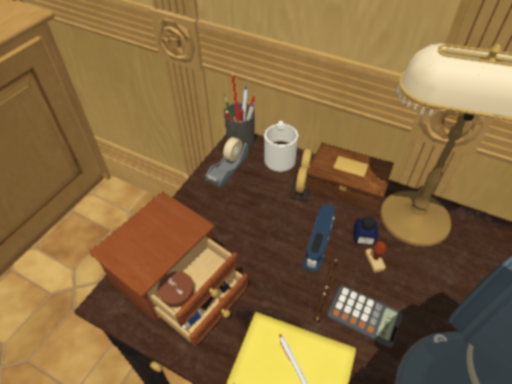

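View pics/side0.png

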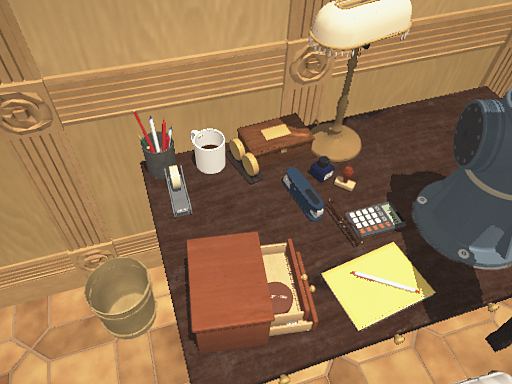

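The scene view shows the chest at about (170,260), with both drawers out to the right and knobs near (240,271) and (226,313). In the side view the top board spans (187,240) to (268,325), with a knob near (313,289). I'll enlarge both for exact pixels.

Run:
```python
import cv2,numpy as np
a=cv2.imread("pics/scene0.png")[185:345,85:255];b=cv2.imread("pics/side0.png")[225:355,180:330]
cv2.imwrite("pics/c.png",np.hstack([cv2.resize(x,(400,int(x.shape[0]*400/x.shape[1])),interpolation=cv2.INTER_CUBIC)[:346] for x in (a,b)]))
```

```text
(no output)
```

View pics/c.png

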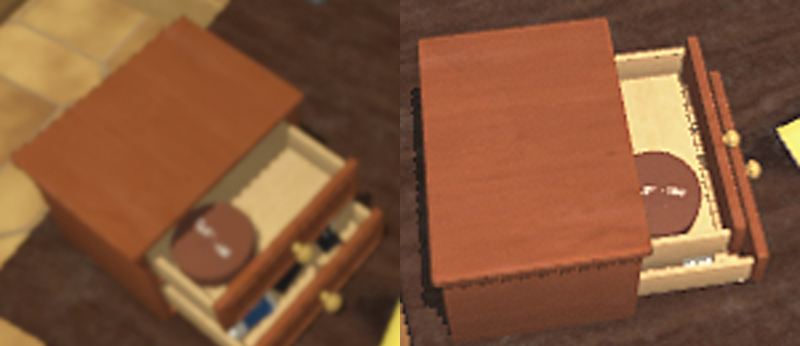

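In the crops I can read the top board corners, both knobs, and the eraser (blue sleeve and white end, crop ~(248,318)). It is in the lower drawer, on the tin's side.

```bash
cat > h.py <<'E'
import cv2,numpy as np
from scipy.spatial.transform import Rotation as R
from workcell import ctrl
def ray(c,uv):
    K=np.array([[c['fx'],0,c['cx']],[0,c['fy'],c['cy']],[0,0,1]])
    p=cv2.undistortPoints(np.array(uv,float).reshape(-1,1,2),K,c['distortion']).reshape(-1,2)
    return np.c_[p,np.ones(len(p))]@R.from_euler('xyz',c['attitude']).as_matrix().T
def plane(c,uv,z):
    d=ray(c,uv); return c['origin']+d*((z-c['origin'][2])/d[:,2])[:,None]
E
python3 - <<'E'
from h import *
np.set_printoptions(precision=4,suppress=True)
S=ctrl.read_camera("scene");D=ctrl.read_camera("side")
s=lambda L:[(x/2.353+85,y/2.353+185) for x,y in L]
d=lambda L:[((x-400)/2.667+180,y/2.667+225) for x,y in L]
# order: front-a, front-b, back-b, back-a
for c,p in((S,s([(303,95),(137,257),(13,158),(185,17)])),(D,d([(607,18),(650,250),(433,283),(418,40)]))):
    q=plane(c,p,.124);print(q)
    f=q[1]-q[0];e=q[3]-q[0];print(np.linalg.norm(f[:2]),np.linalg.norm(e[:2]),np.arctan2(*f[1::-1]),q[:,:2].mean(0))
for c,p in((S,s([(303,252),(331,299)])),(D,d([(732,138),(752,169)]))):
    print(plane(c,p[:1],.084),plane(c,p[1:],.031))
print("eraser",plane(S,s([(235,328),(248,318),(265,305)]),.025))
E
```

```text
[[ 0.5178 -0.0381  0.124 ]
 [ 0.5448  0.1352  0.124 ]
 [ 0.6786  0.1156  0.124 ]
 [ 0.6496 -0.0593  0.124 ]]
0.17532935722149243 0.13354678466256545 1.4160685634202046 [0.5977 0.0383]
[[ 0.5175 -0.036   0.124 ]
 [ 0.5479  0.1382  0.124 ]
 [ 0.6818  0.1175  0.124 ]
 [ 0.6533 -0.0584  0.124 ]]
0.17687359545418535 0.13762419608406382 1.3976512528744471 [0.6001 0.0403]
[[0.4587 0.0609 0.084 ]] [[0.4365 0.0635 0.031 ]]
[[0.4551 0.0628 0.084 ]] [[0.4336 0.0663 0.031 ]]
eraser [[0.4909 0.1168 0.025 ]
 [0.4867 0.1054 0.025 ]
 [0.481  0.0903 0.025 ]]
```

The chest faces the robot at yaw ≈ -0.163, with its origin near (0.596,0.039). The upper drawer is about 66 mm out and the lower about 88 mm. Next I travel with closed fingers to in front of the upper knob.

```bash
python3 -m pendant '[[[-10,-9,0,-0.02,0],[-30,-28,0,-0.05,0],[-55,-51,0,-0.08,0],[-80,-74,0,-0.1,0],[-105,-97,0,-0.12,0],[-130,-120,0,-0.15,0],[-155,-143,0,-0.17,0],[-180,-167,0,-0.19,0],[-205,-190,0,-0.195,0],[-230,-213,0,-0.195,0],[-255,-236,0,-0.195,0],[-280,-259,0,-0.195,0],[-305,-282,0,-0.195,0],[-328,-304,0,-0.195,0],[-347,-321,0,-0.195,0],[-360,-333,0,-0.195,0],[-366,-339,0,-0.195,0],[-366,-339,0,-0.195,0],[-366,-339,0,-0.195,0]]]'
python3 - <<'E'
from h import *
c=ctrl.read_camera("wrist");cv2.imwrite("pics/w1.png",c["img"]);print(c['origin'],c['attitude'],ctrl.get_state()['tcp_rot'])
E
```

```text
t: 1.78
tcp_pos: [0.4164, 0.0694, 0.2312]
tcp_rot: [3.141, -0.001, 2.977]
contact_force: [-0.3, 0.5, -0.0]
grip_width: 0.001
gripper_force: 0.0
[0.34429214 0.08122042 0.37381891] [2.85152186e+00 7.59414144e-04 1.40664054e+00] [ 3.14150411e+00 -4.71364665e-04  2.97808742e+00]
```

View pics/w1.png

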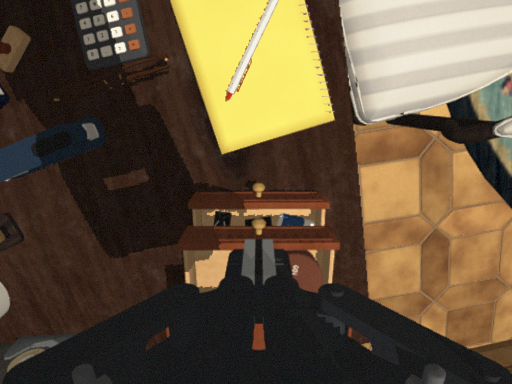

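The wrist view shows the upper knob at (258,227) and the lower knob at (259,189), with the finger tips in the same column (258). The blue eraser sleeve is at (291,220). I'll fix the knobs' positions from here.

Run:
```python
from h import *
np.set_printoptions(precision=4,suppress=True)
c=ctrl.read_camera("wrist");t=ctrl.get_state()['tcp_pos']
u=np.array([np.cos(2.978),np.sin(2.978)]);v=np.array([u[1],-u[0]])
for n,uv,z in(("up",(258,219),.084),("upc",(258,227),.084),("low",(259,184),.031),("er_sleeve",(291,220),.025),("er_end",(311,222),.025),("panelL",(184,245),.106),("panelR",(338,245),.106)):
    p=plane(c,[uv],z)[0];d=(p-t)[:2];print(n,p,"tool xy mm",1e3*d@u,1e3*d@v)
```

```text
up [0.4512 0.0634 0.084 ] tool xy mm -35.518018373329106 -0.760339984044132
upc [0.4595 0.062  0.084 ] tool xy mm -43.907052091670714 -0.7598954627070607
low [0.4299 0.0679 0.031 ] tool xy mm -13.757417317531942 0.26656539680848157
er_sleeve [0.4806 0.0978 0.025 ] tool xy mm -58.876475366938145 37.95601215578708
er_end [0.4869 0.1208 0.025 ] tool xy mm -61.42396623207409 61.69652383688894
panelL [ 0.4575 -0.0075  0.106 ] tool xy mm -53.243547282165 -69.61446565176911
panelR [0.4808 0.134  0.106 ] tool xy mm -53.180999420803225 73.7790615437526
```

```bash
python3 -m pendant '[[[0,0,15,0,0],[0,0,45,0,0],[0,0,80,0,0],[0,0,115,0,0],[0,0,142,0,0],[0,0,155,0,0],[0,0,157,0,0],[0,0,157,0,0],[-5,0,157,0,0],[-12,0,157,0,0],[-18,0,157,0,0],[-23,0,157,0,0],[-27,0,157,0,0],[-31,0,157,0,0],[-35,0,157,0,0],[-39,0,157,0,0],[-43,0,157,0,0],[-47,0,157,0,0],[-51,0,157,0,0],[-51,0,157,0,0]]]'
```

```text
t: 3.55
tcp_pos: [0.4679, 0.0606, 0.0743]
tcp_rot: [3.141, 0.001, 2.978]
contact_force: [-0.7, 1.0, 0.6]
grip_width: -0.003
gripper_force: 0.0
```

```bash
python3 -m pendant '[[[-4,0,0,0,0],[-8,0,0,0,0],[-12,0,0,0,0],[-16,0,0,0,0],[-20,0,0,0,0],[-24,0,0,0,0],[-27,0,0,0,0],[-30,0,0,0,0],[-30,0,0,0,0]]]'
python3 - <<'E'
from h import *
a=ctrl.read_camera("side")["img"][220:350,170:340];b=ctrl.read_camera("scene")["img"][185:345,85:255]
cv2.imwrite("pics/c2.png",np.hstack([cv2.resize(x,(400,300),interpolation=cv2.INTER_CUBIC) for x in (a,b)]))
E
```

```text
t: 4.3
tcp_pos: [0.4973, 0.0557, 0.0743]
tcp_rot: [3.142, 0.001, 2.978]
contact_force: [-0.9, 0.7, 0.2]
grip_width: -0.004
gripper_force: 0.0
```

View pics/c2.png

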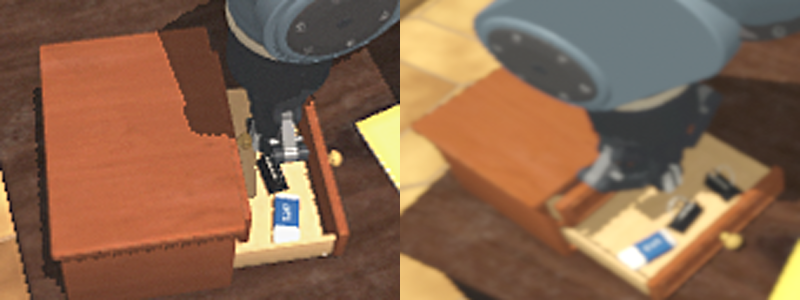

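The side crop shows the upper drawer nearly shut and following the fingers, the lower drawer still open, and the eraser fully visible at side px ≈ (292,314) and scene px ≈ (190,317). I'll finish the push in small steps.

```bash
python3 -m pendant '[[[-3,0,0,0,0],[-6,0,0,0,0],[-8,0,0,0,0],[-10,0,0,0,0],[-12,0,0,0,0],[-12,0,0,0,0]]]'
python3 - <<'E'
from h import *
np.set_printoptions(precision=4,suppress=True)
for n,x0,y0,x1,y1 in(("side",270,290,315,335),("scene",170,295,215,335)):
    c=ctrl.read_camera(n);im=c["img"][y0:y1,x0:x1]
    h=cv2.cvtColor(im,cv2.COLOR_BGR2HSV)
    m=cv2.inRange(h,(100,110,70),(125,255,255))|cv2.inRange(h,(0,0,185),(180,45,255))
    m=cv2.morphologyEx(m,cv2.MORPH_CLOSE,np.ones((3,3)))
    k=max(cv2.findContours(m,0,2)[0],key=cv2.contourArea)
    r=cv2.minAreaRect(k);ce=np.array(r[0])+[x0,y0];b=cv2.boxPoints(r)+[x0,y0]
    print(n,ce,r,plane(c,[ce],.025));print(plane(c,b,.025))
E
```

```text
t: 4.9
tcp_pos: [0.509, 0.0538, 0.0743]
tcp_rot: [3.142, 0.0, 2.978]
contact_force: [0.0, 0.3, -0.7]
grip_width: 0.004
gripper_force: 0.0
side [291.5 314.5] ((21.5, 24.5), (21.0, 11.0), 90.0) [[0.4917 0.1025 0.025 ]]
[[0.4941 0.0793 0.025 ]
 [0.4734 0.0858 0.025 ]
 [0.4895 0.1248 0.025 ]
 [0.5095 0.1186 0.025 ]]
scene [189.5878 317.723 ] ((19.58783721923828, 22.722972869873047), (11.392268180847168, 24.993244171142578), 54.462318420410156) [[0.4906 0.1023 0.025 ]]
[[0.5093 0.1182 0.025 ]
 [0.4926 0.077  0.025 ]
 [0.4717 0.0862 0.025 ]
 [0.4887 0.1266 0.025 ]]
```

```bash
python3 -m pendant '[[[-1,0,0,0,0],[-2,0,0,0,0],[-2,0,0,0,0]]]'
```

```text
t: 5.25
tcp_pos: [0.5106, 0.0535, 0.0743]
tcp_rot: [-3.142, 0.0, 2.978]
contact_force: [-0.3, -0.1, 1.4]
grip_width: -0.001
gripper_force: 0.0
```

Both cameras put the eraser at (0.491,0.102). There is no end-stop force yet, so I keep stepping.

```bash
python3 -m pendant '[[[-1,0,0,0,0],[-2,0,0,0,0],[-2,0,0,0,0]]]'
```

```text
t: 5.5
tcp_pos: [0.5111, 0.0534, 0.0741]
tcp_rot: [-3.141, -0.003, 2.978]
contact_force: [-7.6, 1.7, 5.3]
grip_width: 0.003
gripper_force: 3.8
```

```bash
python3 -m pendant '[[[-1,0,0,0,0],[-2,0,0,0,0],[-2,0,0,0,0]]]'
```

```text
t: 5.75
tcp_pos: [0.5113, 0.0534, 0.0739]
tcp_rot: [-3.141, -0.008, 2.978]
contact_force: [-16.9, 4.3, 11.9]
grip_width: -0.007
gripper_force: 8.6
```

The drawer is against its stop, at the predicted 0.511 with force rising. Now back off, move over the eraser, and lower to about 30 mm clear.

```bash
python3 -m pendant '[[[4,0,0,0,0],[10,0,0,0,0],[18,0,0,0,0],[25,4,0,0,0],[29,12,0,0,0],[31,22,0,0,0],[31,32,0,0,0],[31,40,0,0,0],[31,44,0,0,0],[31,44,2,0,0],[31,44,7,0,0],[31,44,12,0,0],[31,44,16,0,0],[31,44,18,0,0],[31,44,18,0,0],[31,44,18,0,0]]]'
python3 - <<'E'
from h import *
a=ctrl.read_camera("side")["img"][220:350,170:340];b=ctrl.read_camera("scene")["img"][185:345,85:255]
cv2.imwrite("pics/c3.png",np.hstack([cv2.resize(x,(400,300),interpolation=cv2.INTER_CUBIC) for x in (a,b)]))
E
```

```text
t: 7.08
tcp_pos: [0.491, 0.1012, 0.0561]
tcp_rot: [-3.141, -0.0, 2.977]
contact_force: [0.2, 0.6, 0.0]
grip_width: 0.0
gripper_force: 0.0
```

View pics/c3.png

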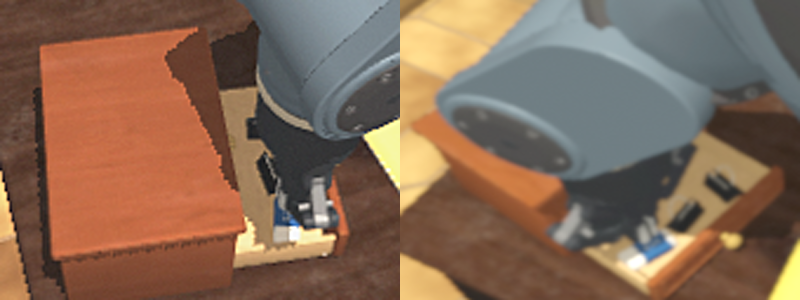

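Both views show the upper drawer shut, the lower one open, and the fingertips above the undisturbed eraser (side crop ~(290,220)). The wrist reads no contact, so I hold here.

```bash
H='' ; python3 -m pendant '[[[0,0,0,0,0],[0,0,0,0,0],[0,0,0,0,0],[0,0,0,0,0],[0,0,0,0,0],[0,0,0,0,0],[0,0,0,0,0],[0,0,0,0,0],[0,0,0,0,0],[0,0,0,0,0],[0,0,0,0,0],[0,0,0,0,0],[0,0,0,0,0],[0,0,0,0,0],[0,0,0,0,0],[0,0,0,0,0],[0,0,0,0,0],[0,0,0,0,0],[0,0,0,0,0],[0,0,0,0,0]]]'
python3 -m pendant '[[[0,0,0,0,0],[0,0,0,0,0],[0,0,0,0,0],[0,0,0,0,0],[0,0,0,0,0],[0,0,0,0,0],[0,0,0,0,0],[0,0,0,0,0],[0,0,0,0,0],[0,0,0,0,0],[0,0,0,0,0],[0,0,0,0,0],[0,0,0,0,0],[0,0,0,0,0],[0,0,0,0,0]]]'
python3 -c "
from workcell import ctrl
print(ctrl.close_job())"
```

```text
t: 8.85
tcp_pos: [0.491, 0.1014, 0.0563]
tcp_rot: [-3.142, 0.0, 2.978]
contact_force: [-0.6, -0.3, -0.1]
grip_width: 0.001
gripper_force: 0.0
t: 10.1
tcp_pos: [0.491, 0.1014, 0.0563]
tcp_rot: [-3.142, -0.0, 2.978]
contact_force: [0.2, -0.3, -0.1]
grip_width: -0.001
gripper_force: 0.0
the job is handed in; nothing more can be done
None
```

I pushed the upper drawer shut to its stop and left the lower one open; the fingertips held about 3 cm above the eraser for 3 s and still point at it, and the job is handed in (no verdict came back).

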